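Stand the wide flat bar in the brazing jig

ROBOT

A 6-joint arm with a two-finger parallel gripper is mounted at the origin on the work surface. World frame = base frame: x ahead of the robot, y to its left, z up, the work surface at z = 0. Lengths are in m, angles in rad, forces in N, time in s.
With the tool pointing down it reaches from about 0.375 to 0.9 m from the base axis. Payload 3.1 kg.
Tool frame: the origin (TCP) lies midway between the tips of the shut fingers; the grasp point (between the pads) lies 19 mm behind it; z points along the fingers, y is the line along which they close (so a half turn about z gives the same grasp; the last joint's range is limited). The gripper opens to 87 mm and grips with 3 to 60 N. Pads are 19 mm wide; open, the fingers measure 117 mm over their backs; the gripper's body (75 mm by 190 mm) begins 51 mm behind the grasp point.
Start: joints at [1.006, 0.527, 1.433, -0, 1.181, -0.178], TCP at [0.235, 0.579, 0.223] pointing down, gripper open.
Joint ranges: [-3.08, 3.08], [-0.75, 2.2], [0.22, 2.44], [-1.43, 4.57], [0, 2.65], [-2.85, 2.85]. Speed limits (rad/s): [2.79, 2.79, 3.14, 3.14, 3.14, 3.14].

INTERFACE

Orientations are given as a unit quaternion [x, y, z, w].
In Python, from rig import status, imaging, order gives the robot as it stands.
- The arm moves only by the tool arm_command, never from a script. Its argument "deltas" is one flat list of numbers, 5 for each row, row after row: the opening, from -1 (shut) to 1 (fully open), so that 0 is half open, then the shift along the tool's x, y, z in m, then the turn about the tool's z in rad. In form: [gripper, tx, ty, tz, roll, gripper, tx, ty, tz, roll, ...]. A call has 1 to 12 rows; each row shifts and turns the commanded pose from where the row before left it, along the tool's axes as they then stand; what a row does not reach is not made up. A row lasts 1/8 s, in which the tool goes at most 62.5 mm and 10.7 degrees, less where a joint would pass 70% of its speed; a pose out of reach is approached as far as the arm can. A call with a gripper value outside its range is refused whole. The fingers move at their own pace and stop on an object; "newtons" is the grip in N (left out, the last holds). Time passes only in rows, so rows that do not move let the fingers close. It gives the time, the measured TCP pose, the force, the opening and the grip force at its end, in the units of the state.
- status.get_obs(): the state, without advancing time (a new reading comes with each control period).
- imaging.camera(name): name is "scene" or "top"; returns (picture, depth): 384x512x3 uint8, red, green, blue; 384x512 float32, m along the optical axis (not along the pixel's ray), 0 where there is no reading.
- imaging.camera_params(name): a dict with "intrinsics" (3x3 intrinsics, pixels), "k1" (the pictures are not rectified: a ray, as slopes to the right and down, at radius r is drawn at 1 + k1 r^2 times it, then the intrinsics apply), "camera_from_world" (4x4, takes a point from world to camera coordinates). Camera axes: x right, y up, looking along -z (the intrinsics and any distortion apply to the point x, -y, -z); pixel columns grow to the right and rows downward; lengths in m; the calibration is good to about 2 mm. A picture is of the moment at which its call begins. camera_params takes no time and is no camera call.
- order.hand_in(): hands the job in; it is judged then, once.
The state is a dict: "time": time; "q": joint angles; "joint_velocities": joint speeds; "joint_torque": joint torques, N m; "position": TCP position; "tool_rot": TCP orientation; "ft_force": force on the tool from outside, world axes, zero at the start; "moment": the same for the moment, N m; "grip_width": finger opening in m; "grip_force": force on a finger pad.
Only numpy, scipy, OpenCV 4.12 (cv2) and the standard library are available. Lean on these libraries where they do the work, as an engineer would, in place of code of your own. Each camera call takes 0.05 s, during which the arm holds its last target. There are 200 camera calls.

TASK

Get the jig ready for brazing: lift the loose cover off the slotted block and set it down upright on the bench, keeping hold of it until it stands there. Then take the wider of the two flat bars from the sloping rest and stand it upright in the block's slot, drilled end up, keeping hold until it is fully home on the slot's floor, and let go. Leave the narrower bar and the other things on the bench where they are.

Things in the scene. Friction and masses are not known exactly. Their poses are not given: they have to be found in the camera images.
- jig: Fixed dark steel base plate, 150 (x) x 105 (y) x 10 mm. Origin: centre of its underside, z up. On it stands an aluminium block 50 (x) x 65 (y) x 45 mm high (top 55 mm above the bench), at first under the cover, with one blind slot in the middle of its top. The block is clamped up to 8 mm to either side of the plate's centre along the plate's x: this offset is not reported; feel for it or see it.
- slot_ref (a point): Point on the jig's centre line at the height of the slot's floor, 35 mm below the block's top face; axes as the jig's. The slot is 10.2 (x) x 32.2 (y) mm, 35 mm deep, mouth bevelled by 2 mm. Its true centre is up to 8 mm from this point along x, either way, unknown; in y it is here. The block does not yield to pushing.
- cover: Loose grey cover, a box open underneath, 85 (x) x 80 (y) x 50 mm high, walls 3 mm, standing over the slotted block on the jig's plate. On its top is a black grip bar 50 (x) x 14 (y) x 30 mm high, reaching 80 mm above the rim. About 0.25 kg. Origin: centre of its open lower rim; z up, axes nearly as the jig's at the start.
- cover_grip (a point): Middle of the cover's grip bar, 68 mm above the cover's lower rim; axes as the cover's. Grip across y.
- rest: Fixed steel rest, foot 120 (x) x 170 (y) x 8 mm. Its sloping plate leans back 40 degrees from upright and carries two bars side by side, 86 mm apart in y (either order), feet on a ledge at +x, drilled ends up and overhanging the plate by 55 mm to -x, up to 130 mm above the bench. 4 mm high ribs form lanes 38 to 42 mm wide. Origin: centre of its underside; z up.
- bar_wide: The wider loose flat steel bar, 8 (x) x 30 (y) x 140 mm long (z), about 0.26 kg, with a small dark hole 10 mm from its upper end. Origin: centre of its foot end face; z runs along the bar to the drilled end. At the start z leans 40 degrees from vertical towards the rest's -x side.
- bar_wide_top (a point): Centre of the wide bar's drilled end face, 140 mm along z from its foot; axes as the bar's.
- bar_narrow: The narrower loose flat bar, 8 (x) x 20 (y) x 140 mm long (z); otherwise as the wide one. Stays in the rest.
- wood_block: Bystander: pale wooden block, 50 x 100 x 45 mm high. Origin: centre of its underside.
- screwdriver: Bystander: screwdriver lying on the bench, about 200 mm long along its x.
- tin: Bystander: closed metal tin, 60 mm across, 55 mm high. Origin: centre of its underside.
- square: Bystander: engineer's square lying flat, stock 15 (x) x 100 (y) x 16 mm high with a 90 mm blade. Origin: centre of the stock's underside.
Things that resemble listed ones, but are neither listed nor needed, are in the scene too. Leave any green look-alike of the bar_wide alone.

How it is judged:
By the outcome, as a careful person would: the job done as asked, in the order asked, and still so for the second after the job is handed in, with the robot touching nothing.
It also fails if it takes over 67 s, if anything falls off the work surface, if the arm or the gripper's body presses on something with over 40 N, if the wrist force passes 120 N, or if a joint passes its speed limit or range.

## Working session

There is one attempt and no reset: what is moved stays moved. The work goes in short steps, Python scripts to look and compute and a tool call to move; the robot and the scene stay as the last step left them, time stands still between calls to the robot, and variables do not carry over. Pictures are saved under pics/ and viewed, at most 10 in all, crops included, and the job is handed in when it is done.

Besides the shell and the picture viewer there is one more tool, called after "Request:" by a JSON object that holds its "api" and its "payload", one argument or row to a line. arm_command: Moves the arm, as the interface text tells. Its arguments: {"type":"object","properties":{"deltas":{"type":"array"},"newtons":{"type":"number"}},"required":["deltas"]}

```bash
mkdir -p pics; ls
cat > h.py <<'E'
import numpy as np, cv2
from rig import status, imaging, order
def cam(n):
    p,d=imaging.camera(n); P=imaging.camera_params(n); return p,d,P
def w(P,u,v,depth=None,z=None):
    K=np.array(P["intrinsics"]);k=P["k1"];T=np.linalg.inv(np.array(P["camera_from_world"]))
    x=(u-K[0,2])/K[0,0];y=(v-K[1,2])/K[1,1];rd=np.hypot(x,y);r=rd
    for _ in range(20): r=rd/(1+k*r*r)
    s=1/(1+k*r*r);ray=T[:3,:3]@np.array([x*s,-y*s,-1]);o=T[:3,3]
    t=depth if z is None else (z-o[2])/ray[2]
    return o+t*ray
E
python3 - <<'E'
from h import *
for n in("scene","top"):
    p,d,P=cam(n); cv2.imwrite(f"pics/{n}0.png",p[:,:,::-1]); np.savez(f"{n}0.npz",p=p,d=d)
    print(n,P)
print(status.get_obs())
E
```

```text
pics
scene {'intrinsics': array([[470.97899416,   0.        , 254.11381458],
       [  0.        , 470.97899416, 188.64377998],
       [  0.        ,   0.        ,   1.        ]]), 'k1': -0.14309456108709281, 'camera_from_world': array([[-0.20623551,  0.97849577, -0.00359676, -0.00210877],
       [-0.83329684, -0.17370307,  0.52482723,  0.42866311],
       [ 0.51291646,  0.11123518,  0.85120118, -1.59663898],
       [ 0.        ,  0.        ,  0.        ,  1.        ]])}
top {'intrinsics': array([[461.35467956,   0.        , 255.35490315],
       [  0.        , 461.35467956, 201.57868395],
       [  0.        ,   0.        ,   1.        ]]), 'k1': 0.0047121635793919625, 'camera_from_world': array([[-0.02597576, -0.99951017, -0.0174551 ,  0.14048668],
       [ 0.9871083 , -0.02840421,  0.15751317, -0.56755442],
       [-0.15793181, -0.01313855,  0.98736261, -1.42732352],
       [ 0.        ,  0.        ,  0.        ,  1.        ]])}
{'time': 0.1, 'q': array([ 1.00649576e+00,  5.28360280e-01,  1.43378498e+00, -3.51805152e-05,
        1.18141371e+00, -1.78491423e-01]), 'joint_velocities': array([ 1.04055692e-05, -2.25059812e-06, -2.89065328e-03,  1.16373769e-03,
        9.87148299e-04,  1.53884349e-03]), 'joint_torque': array([ 1.62622960e-04, -4.40980875e+01, -1.77150142e+01,  6.35664468e-02,
        5.33925800e-02, -4.19518653e-05]), 'position': array([0.23480571, 0.57849238, 0.221674  ]), 'tool_rot': array([ 1.91703736e-01,  9.81452348e-01, -9.22034706e-04, -3.41647754e-04]), 'ft_force': array([-0.03696274,  0.95297802, -0.37744501]), 'moment': array([ 0.03298868,  0.00025698, -0.01681175]), 'grip_force': 0.0, 'grip_width': 0.0871780622217674}
```

View pics/scene0.png

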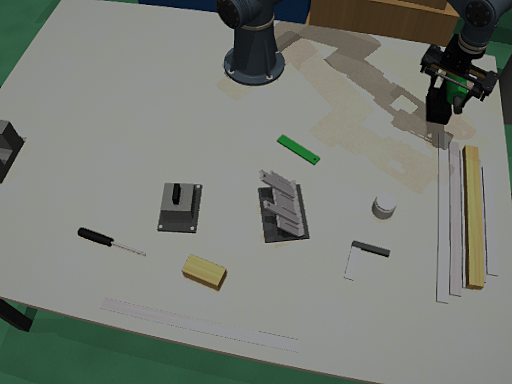

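View pics/top0.png

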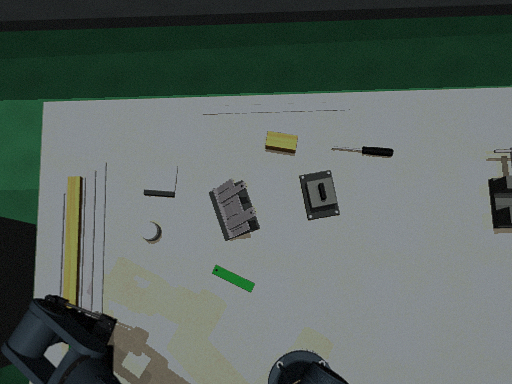

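The top view shows the rest at (234,209), the jig with cover at (320,194), a green look-alike bar at (233,278), the wood block at (281,142) and the screwdriver at (365,151). The scene view shows the rest at (283,207) and the cover at (180,205). The two grey bars on the rest are the candidates, so I'm enlarging both.

Run:
```python
from h import *
s=np.load("scene0.npz");t=np.load("top0.npz")
a=cv2.resize(t["p"][165:255,200:350],None,fx=5,fy=5,interpolation=cv2.INTER_CUBIC)
b=cv2.resize(s["p"][160:250,240:330],None,fx=5,fy=5,interpolation=cv2.INTER_CUBIC)
c=cv2.resize(s["p"][170:245,145:220],None,fx=6,fy=6,interpolation=cv2.INTER_CUBIC)
cv2.imwrite("pics/a.png",a[:,:,::-1]);
cv2.imwrite("pics/b.png",b[:,:,::-1])
# height maps
for n,D,(u0,u1,v0,v1) in(("top",t["d"],(200,350,165,255)),):
    P=imaging.camera_params(n)
    X=np.array([[w(P,u,v,D[v,u]) for u in range(u0,u1)] for v in range(v0,v1)])
    np.save("X.npy",X)
    print((X[::4,::4,2]*1000).astype(int)[:, :].tolist().__str__().replace("],","]\n"))
```

```text
[[-1, 2, -2, 2, -1, 4, 7, 0, 0, -2, -1, 0, -2, -1, -4, 0, -3, 2, 0, -8, -5, 2, 0, -4, 4, -2, -3, 0, -1, -1, -1, -3, -6, -2, -3, 0, -5, 5]
 [3, 0, 1, 1, -2, 0, -2, 8, -1, -2, 0, -1, 2, -2, 3, 0, -3, 1, 1, 2, 2, 2, -1, 0, -2, 5, -4, -2, 2, 8, 0, -5, -4, 3, 0, -5, 0, -3]
 [0, 0, -2, 1, 1, -4, 0, 0, -7, -2, -1, 0, 0, -4, 2, 0, -4, 1, -2, -3, 1, 2, 7, 0, -1, -5, 5, -1, 10, 17, 11, 8, 8, -1, -3, 0, -3, -3]
 [0, 0, 7, 0, 0, 4, 1, 1, 0, 0, -3, -1, -1, 1, 3, 1, -5, -3, -9, -4, 0, 4, 5, -4, 3, 9, 12, 3, 12, 10, 15, 8, 9, 2, -1, 0, 6, -5]
 [-4, 4, -2, 0, 4, 1, -2, 75, 94, -2, 3, 0, 0, 0, 0, -1, -3, 2, 0, 0, -1, 1, -2, 0, -2, 3, 7, 2, 66, 61, 57, 56, 63, 11, -2, 4, 0, 1]
 [-10, -3, 2, -3, 3, -6, 58, 68, 86, 10, 123, 134, -7, 1, 0, 3, -2, 6, -7, -6, -4, 4, 0, 0, 0, 1, 10, 59, 59, 60, 89, 53, 55, 54, -3, -1, -2, -4]
 [5, 3, -4, -1, 25, 33, 55, 68, 94, 111, 121, 6, 2, 0, -6, -9, 2, 1, 1, -1, 2, 2, -10, -1, 1, 2, 1, 57, 64, 60, 92, 91, 61, 56, -1, 3, -1, -3]
 [4, 1, 2, 2, 28, 37, 47, 67, 85, 101, 5, 6, 3, 2, 1, 0, 3, -3, -2, -1, 4, 2, 1, 0, -3, -3, 5, 42, 59, 1501, 72, 89, 52, 55, -2, -6, -4, -5]
 [
[... 1366 characters left out ...]
, 4, 6, -1, 1, 1, 5, -9, 0, -3, -2]
 [-3, -3, 0, -5, 5, -2, 4, 7, 24, 5, 1, -7, 0, 0, -8, 2, -7, -6, -3, 5, 0, -1, -1, -2, -3, 0, 1, -4, -2, -1, 4, -3, 6, 4, -7, -1, 1, 4]
 [4, 3, 2, 2, -3, 0, -3, -7, -2, -2, -1, -1, 2, 5, 1, 0, -2, 6, -2, 0, 3, -3, 0, 0, 1, 1, 4, -2, -2, -2, 0, 2, -2, -1, -5, -2, 3, 2]
 [0, -5, -4, 0, -1, 1, -5, 1, -1, -2, 1, 1, 0, 0, -6, 1, 0, 5, 1, -2, 7, 3, 0, -2, 1, -4, -3, -1, 0, 0, -6, 0, 1, -8, 0, 0, -5, 2]
 [0, 5, -5, 2, 0, -1, 4, -1, -3, 1, 0, 3, 0, 1, 5, 3, 0, -3, 1, 0, 0, -3, 0, 1, -4, -3, -5, 5, -3, 1, -4, -9, -4, -1, 5, -4, -4, 0]
 [0, 0, -4, -2, 0, -4, 0, 2, -6, 0, 4, -2, -3, -4, 0, 3, 1, 4, 0, 0, 1, -4, 5, 0, 0, 1, 1, -4, -2, -3, -1, 8, -1, 2, -1, -1, 0, -1]]
```

View pics/a.png

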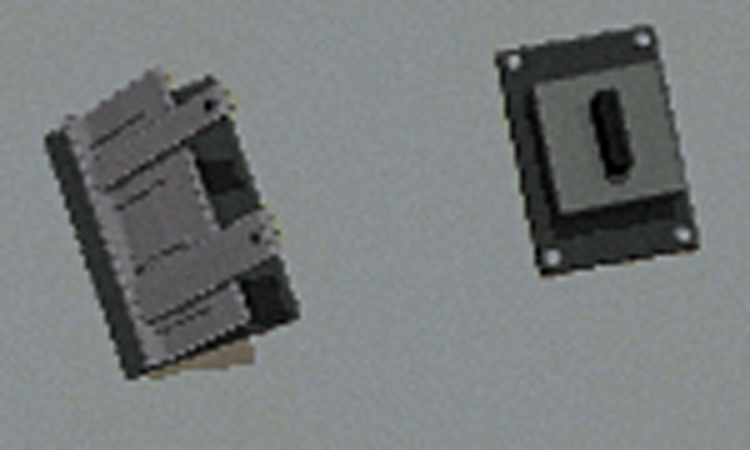

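View pics/b.png

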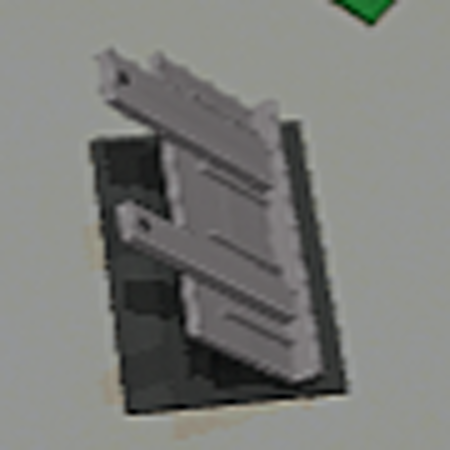

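Top crop: the rest is on the left, with bar ends at about (275,225) and (225,95). The cover's grip bar is at (612,137) and the jig plate corners are at (497,50), (652,27), (700,247) and (543,277). The candidates are the bar nearer the robot, full-image top (240,222), and the far one at (231,195). The nearer one looks wider in the scene view. I'll rectify onto the bars' plane to confirm.

```bash
cat >> h.py <<'E'
def proj(P,X):
    K=np.array(P["intrinsics"]);T=np.array(P["camera_from_world"]);c=np.asarray(X)@T[:3,:3].T+T[:3,3]
    a=c[...,0]/-c[...,2];b=-c[...,1]/-c[...,2];f=1+P["k1"]*(a*a+b*b)
    return np.stack([K[0,0]*a*f+K[0,2],K[1,1]*b*f+K[1,2]],-1)
def rect(c,z):  # mean frame from 4 corners
    c=np.array(c);return c.mean(0)
E
python3 - <<'E'
from h import *
P=imaging.camera_params("top");S=imaging.camera_params("scene")
f=lambda L,z:np.array([w(P,(u+.5)/5-.5+200,(v+.5)/5-.5+165,z=z) for u,v in L])
for nm,L,z in(("rest",[(128,378),(45,135),(215,75),(300,318)],.008),("jig",[(497,50),(652,27),(700,247),(543,277)],.010),("cover",[(535,85),(658,62),(685,190),(563,213)],.060)):
    c=f(L,z);e=np.diff(np.vstack([c,c[:1]]),axis=0)
    print(nm,c.mean(0).round(4),"sides",np.linalg.norm(e,axis=1).round(4),"ang",np.degrees(np.arctan2(e[:,1],e[:,0])).round(1))
fs=lambda L,z,o,s:np.array([w(S,(u+.5)/s-.5+o[0],(v+.5)/s-.5+o[1],z=z) for u,v in L])
c=fs([(90,140),(127,412),(347,390),(300,120)],.008,(240,160),5);e=np.diff(np.vstack([c,c[:1]]),axis=0)
print("rest scene",c.mean(0).round(4),np.linalg.norm(e,axis=1).round(4),np.degrees(np.arctan2(e[:,1],e[:,0])).round(1))
X=np.load("X.npy");p=np.load("top0.npz")["p"][165:255,200:350]
m=(X[...,2]>.08)&(X[...,2]<.2);m[:,:90]=0;print("grip top",np.median(X[m],0),m.sum(),cv2.minAreaRect((X[m][:,:2]*1000).astype(np.float32)))
# jig/cover colour blob via plate darkness
E
```

```text
rest [0.5525 0.1961 0.008 ] sides [0.1697 0.1188 0.1707 0.118 ] ang [  17.9  -71.8 -162.4  107.7]
jig [ 0.5945 -0.084   0.01  ] sides [0.1035 0.149  0.104  0.1532] ang [ -83.1 -170.9   99.3    8.9]
cover [ 0.5935 -0.0859  0.06  ] sides [0.0797 0.0838 0.0784 0.0839] ang [ -80.9 -171.3   99.1    9.6]
rest scene [0.5538 0.1988 0.008 ] [0.1694 0.1173 0.1699 0.1196] [  18.3  107.9 -162.5  -71.8]
grip top [ 0.59250925 -0.08451148  0.08924692] 77 ((593.5134887695312, -84.86662292480469), (49.27764892578125, 14.655348777770996), 9.807175636291504)
```

Run:
```python
from h import *
t=np.load("top0.npz");s=np.load("scene0.npz");P=imaging.camera_params("top");S=imaging.camera_params("scene")
th=np.radians(108);o=np.array([.553,.1975,0]);ex=np.array([np.cos(th),np.sin(th),0]);ey=np.array([-np.sin(th),np.cos(th),0]);ez=np.array([0,0,1])
a=np.radians(40);zb=-np.sin(a)*ex+np.cos(a)*ez;nb=np.cos(a)*ex+np.sin(a)*ez
X=np.load("X.npy")[:,:90].reshape(-1,3);
R=X-o;y=R@ey;n=R@nb;l=R@zb
for c in(-.043,.043):
    m=(abs(y-c)<.008)&(X[:,2]>.03)&(X[:,2]<.15);print(c,m.sum(),"n",np.median(n[m]).round(4),"std",n[m].std().round(4),"l max",np.sort(l[m])[-4:].round(4))
m=(abs(y)<.012)&(X[:,2]>.03)&(X[:,2]<.1);print("plate n",np.median(n[m]).round(4))
nn=float(np.median(n[(abs(abs(y)-.043)<.008)&(X[:,2]>.03)&(X[:,2]<.15)]))
k=3.0;im=[]
for p,Q in((t["p"],P),(s["p"],S)):
    Y,L=np.meshgrid(np.arange(-85,86,1/k)/1000,np.arange(150,-10,-1/k)/1000)  # y right, l up
    W=o+Y[...,None]*ey+L[...,None]*zb+nn*nb
    uv=proj(Q,W).astype(np.float32);im.append(cv2.remap(p,uv[...,0],uv[...,1],cv2.INTER_CUBIC)[:, :390])
g=np.hstack(im)
for i in range(0,g.shape[0],30): g[i,::6]=(255,0,0)
cv2.imwrite("pics/c.png",g[:,:,::-1]);print(nn,g.shape,"col=(y+85)*3, row=(150-l)*3")
```

```text
-0.043 162 n 0.0465 std 0.0026 l max [0.1395 0.1396 0.1408 0.1418]
0.043 162 n 0.0466 std 0.0023 l max [0.1416 0.1423 0.1428 0.144 ]
plate n 0.0386
0.0465408998061381 (480, 780, 3) col=(y+85)*3, row=(150-l)*3
```

View pics/c.png

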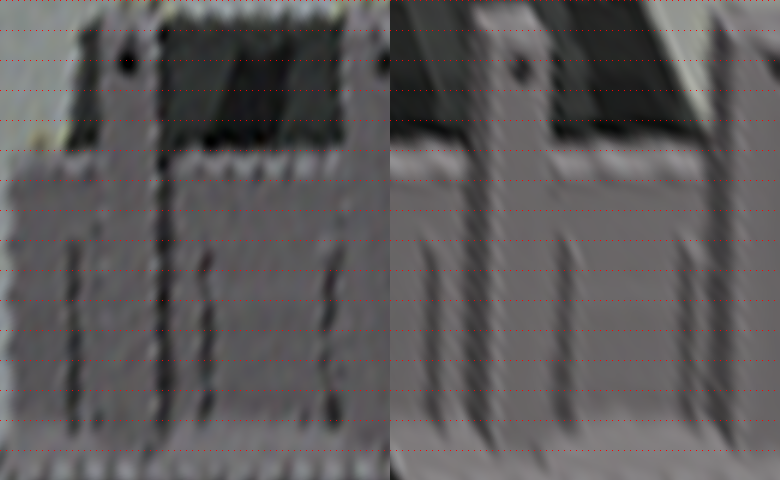

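The far bar spans 100–160 px, which is 20 mm, so it is the narrow one. The near bar is cut off at 342, so I'm confirming it in a crop.

Run:
```python
from h import *
t=np.load("top0.npz");s=np.load("scene0.npz")
th=np.radians(108);o=np.array([.553,.1975,0]);ex=np.array([np.cos(th),np.sin(th),0]);ey=np.array([-np.sin(th),np.cos(th),0]);ez=np.array([0,0,1])
a=np.radians(40);zb=-np.sin(a)*ex+np.cos(a)*ez;nb=np.cos(a)*ex+np.sin(a)*ez;im=[]
for p,Q in((t["p"],"top"),(s["p"],"scene")):
    Y,L=np.meshgrid(np.arange(10,80,.2)/1000,np.arange(160,60,-.2)/1000)
    uv=proj(imaging.camera_params(Q),o+Y[...,None]*ey+L[...,None]*zb+.0465*nb).astype(np.float32);im.append(cv2.remap(p,uv[...,0],uv[...,1],cv2.INTER_CUBIC))
cv2.imwrite("pics/d.png",np.hstack(im)[:,:,::-1])
```

```text
(no output)
```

View pics/d.png

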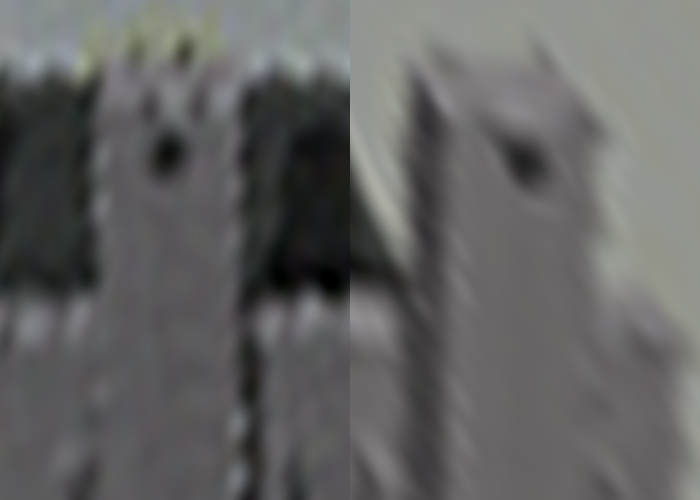

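The near bar spans 95–243 px, about 30 mm, with its hole at (168,155). It is grey and the wider one, so it is bar_wide. Now I'm planning the move to the cover.

```bash
cat >> h.py <<'E'
def go(x,y,z,yawdeg=None,grip=1):
    o=status.get_obs();p=o["position"];q=o["tool_rot"]
    from scipy.spatial.transform import Rotation as Ro
    R=Ro.from_quat(q).as_matrix();psi=np.degrees(np.arctan2(R[1,1],R[0,1]))
    d=R.T@(np.array([x,y,z])-p);n=int(np.ceil(np.linalg.norm(d)/.055))
    print("t",round(o["time"],2),"p",p.round(4),"yaw",psi.round(2),"total",d.round(4),"rows",n,"each",(d/n).round(4))
    if yawdeg is not None:
        r=-np.radians((yawdeg-psi+180)%360-180);print("roll",r.round(4),"rows",int(np.ceil(abs(r)/.16)))
E
python3 - <<'E'
from h import *
go(.5935,-.085,.25,99.5)
E
```

```text
t 0.1 p [0.2348 0.5785 0.2217] yaw 67.9 total [-0.582  -0.4798 -0.0276] rows 14 each [-0.0416 -0.0343 -0.002 ]
roll -0.5516 rows 4
```

Request:
{"api": "arm_command", "payload": {
  "deltas": [1,-0.0485,-0.04,-0.0023,0,1,-0.0485,-0.04,-0.0023,0,1,-0.0485,-0.04,-0.0023,0,1,-0.0485,-0.04,-0.0023,0,1,-0.0485,-0.04,-0.0023,0,1,-0.0485,-0.04,-0.0023,0,1,-0.0485,-0.04,-0.0023,0,1,-0.0485,-0.04,-0.0023,0,1,-0.0485,-0.04,-0.0023,0,1,-0.0485,-0.04,-0.0023,0,1,-0.0485,-0.04,-0.0023,0,1,-0.0485,-0.04,-0.0023,0]
}}

```text
time: 1.6
position: [0.5919, -0.0822, 0.2497]
tool_rot: [0.192, 0.981, 0.0, -0.0]
ft_force: [0.3, 0.5, -0.0]
grip_width: 0.0872
grip_force: 0.0
```

Request:
{"api": "arm_command", "payload": {
  "deltas": [0.2,0,0,0,-0.138,0.2,0,0,0,-0.138,0.2,0,0,0,-0.138,0.2,0,0,0,-0.138,0.2,0,0,0,0,0.2,0,0,0,0],
  "newtons": 40
}}

```text
time: 2.35
position: [0.5912, -0.0803, 0.2497]
tool_rot: [-0.082, 0.997, 0.0, -0.0]
ft_force: [-0.2, 0.7, -0.1]
grip_width: 0.0526
grip_force: 0.0
```

Run:
```python
from h import *
o=status.get_obs();print(o["ft_force"],o["grip_width"])
go(.593,-.085,.066,99.5)
```

```text
[-0.15754123  0.65706246 -0.09780598] 0.05261612699827721
t 2.35 p [ 0.5912 -0.0803  0.2497] yaw 99.41 total [-0.0011 -0.005   0.1837] rows 4 each [-0.0003 -0.0013  0.0459]
roll -0.0015 rows 1
```

Request:
{"api": "arm_command", "payload": {
  "deltas": [0.2,-0.001,-0.005,0.03,0,0.2,0,0,0.05,0,0.2,0,0,0.05,0,0.2,0,0,0.035,0,0.2,0,0,0.018,0,0.2,0,0,0,0]
}}

```text
time: 3.1
position: [0.5927, -0.0849, 0.0661]
tool_rot: [-0.083, 0.997, 0.0, -0.001]
ft_force: [-0.2, -0.2, 0.3]
grip_width: 0.0523
grip_force: 0.0
```

Request:
{"api": "arm_command", "payload": {
  "deltas": [-1,0,0,0,0,-1,0,0,0,0,-1,0,0,0,0,-1,0,0,0,0,-1,0,0,0,0,-1,0,0,0,0]
}}

```text
time: 3.85
position: [0.5931, -0.0848, 0.0671]
tool_rot: [-0.083, 0.997, 0.0, -0.0]
ft_force: [-1.1, 1.6, 1.3]
grip_width: 0.014
grip_force: 39.9
```

Request:
{"api": "arm_command", "payload": {
  "deltas": [-1,0,0,-0.01,0,-1,0,0,-0.03,0,-1,0,0,-0.04,0,-1,0,0,-0.04,0,-1,0,0,0,0]
}}

```text
time: 4.47
position: [0.5957, -0.0861, 0.1907]
tool_rot: [-0.083, 0.997, -0.002, 0.004]
ft_force: [-0.2, 0.2, -3.7]
grip_width: 0.0139
grip_force: 39.9
```

Run:
```python
from h import *
o=status.get_obs();print(o["ft_force"],o["grip_width"])
p,d,P=cam("top");cv2.imwrite("pics/top1.png",p[:,:,::-1]);np.savez("top1.npz",p=p,d=d)
go(.50,-.28,.187)
X=np.array([[w(P,u,v,d[v,u]) for u in range(355,425)] for v in range(195,260)])
m=(abs(X[...,0]-.5)<.08)&(abs(X[...,1]+.28)<.08);print("max height at site",np.percentile(X[m][:,2],[50,99,100]))
```

```text
[-0.17489108  0.17224656 -3.66922159] 0.01386632770922746
t 4.53 p [ 0.5939 -0.0855  0.1884] yaw 99.53 total [ 0.1248 -0.1763  0.0013] rows 4 each [ 0.0312 -0.0441  0.0003]
max height at site [-0.00047233  0.00731725  0.01090665]
```

Request:
{"api": "arm_command", "payload": {
  "deltas": [-1,0.013,-0.018,0,0,-1,0.025,-0.035,0,0,-1,0.03,-0.042,0,0,-1,0.03,-0.042,0,0,-1,0.02,-0.028,0,0,-1,0.007,-0.011,0,0,-1,0,0,0.03,0,-1,0,0,0.045,0,-1,0,0,0.032,0,-1,0,0,0.01,0,-1,0,0,0,0]
}}

```text
time: 5.9
position: [0.499, -0.2786, 0.0693]
tool_rot: [-0.083, 0.997, 0.001, -0.001]
ft_force: [-0.8, 0.1, -2.3]
grip_width: 0.0138
grip_force: 39.9
```

Request:
{"api": "arm_command", "payload": {
  "deltas": [-1,0,0,0.004,0,-1,0,0,0.004,0,-1,0,0,0.003,0,-1,0,0,0,0]
}}

```text
time: 6.4
position: [0.499, -0.2794, 0.059]
tool_rot: [-0.083, 0.997, 0.0, -0.0]
ft_force: [-0.8, -0.1, -2.5]
grip_width: 0.0137
grip_force: 39.9
```

Request:
{"api": "arm_command", "payload": {
  "deltas": [-1,0,0,0.001,0,-1,0,0,0.001,0,-1,0,0,0.001,0,-1,0,0,0,0]
}}

```text
time: 6.9
position: [0.4991, -0.2793, 0.0569]
tool_rot: [-0.083, 0.997, -0.0, 0.0]
ft_force: [-2.4, 1.8, 4.7]
grip_width: 0.0138
grip_force: 40.0
```

Contact at z = 0.057, as predicted. I'm releasing the cover and retreating up.

Request:
{"api": "arm_command", "payload": {
  "deltas": [-0.6,0,0,0,0,-0.4,0,0,0,0,-0.2,0,0,0,0,0,0,0,0,0,0,0,0,0,0,0,0,0,-0.02,0,0,0,0,-0.045,0,0,0,0,-0.05,0,0,0,0,-0.05,0,0,0,0,-0.05,0,0,0,0,0,0]
}}

```text
time: 8.28
position: [0.5013, -0.2811, 0.2758]
tool_rot: [-0.083, 0.997, -0.004, 0.004]
ft_force: [-0.8, 0.1, 0.1]
grip_width: 0.0435
grip_force: 0.0
```

Run:
```python
from h import *
p,d,P=cam("top");np.savez("top2.npz",p=p,d=d)
g=cv2.resize(p[160:250,290:410],None,fx=6,fy=6,interpolation=cv2.INTER_CUBIC);cv2.imwrite("pics/e.png",g[:,:,::-1])
print(status.get_obs()["grip_width"])
th=np.radians(108);o=np.array([.553,.1975,0]);ex=np.array([np.cos(th),np.sin(th),0]);ey=np.array([-np.sin(th),np.cos(th),0]);ez=np.array([0,0,1])
a=np.radians(40);zb=-np.sin(a)*ex+np.cos(a)*ez;nb=np.cos(a)*ex+np.sin(a)*ez
c=o+.044*ey+.139*zb+.0425*nb
print("bar top",c,"pt -20",c-.02*zb)
g=c-.02*zb
go(g[0],g[1],.26,18)
```

```text
0.043674135658867526
bar top [0.52870277 0.12989219 0.13379865] pt -20 [0.52473012 0.14211874 0.11847776]
t 8.32 p [ 0.4998 -0.28    0.273 ] yaw 99.53 total [-0.0944  0.4122  0.0118] rows 8 each [-0.0118  0.0515  0.0015]
roll 1.4229 rows 9
```

View pics/e.png

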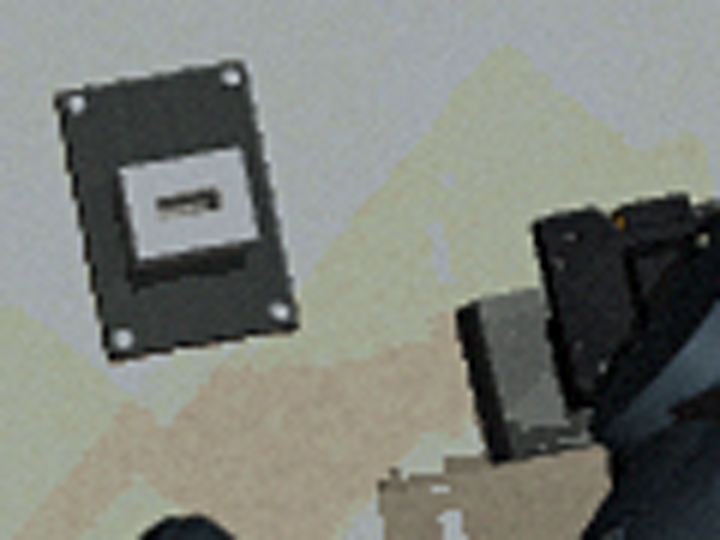

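The cover stands on the bench at crop (520,375). The exposed block's top corners are (120,170), (243,148), (258,238) and (138,262), with the slot centred at about (188,203). I'm locating the slot from these, and from the scene view too.

Run:
```python
from h import *
P=imaging.camera_params("top")
f=lambda L,z:np.array([w(P,(u+.5)/6-.5+290,(v+.5)/6-.5+160,z=z) for u,v in L])
for nm,L,z in(("plate",[(57,97),(243,62),(298,326),(112,360)],.01),("block",[(120,170),(243,148),(258,238),(138,262)],.055)):
    c=f(L,z);e=np.diff(np.vstack([c,c[:1]]),axis=0)
    print(nm,c.mean(0).round(4),np.linalg.norm(e,axis=1).round(4),np.degrees(np.arctan2(e[:,1],e[:,0])).round(1))
print("slot",f([(188,203),(157,207),(218,199)],.055).round(4))
p,d,S=cam("scene")
# rectified at z=.055 about jig, axes yaw 8.7deg, both cams, 5px/mm... 80x80mm
t=np.radians(8.7);ex=np.array([np.cos(t),np.sin(t),0]);ey=np.array([-np.sin(t),np.cos(t),0]);c0=np.array([.5945,-.084,.055])
A,B=np.meshgrid(np.arange(40,-40,-.2)/1000,np.arange(40,-40,-.2)/1000,indexing="ij")
W=c0+A[...,None]*ex+B[...,None]*ey
im=[]
for pp,Q in((np.load("top2.npz")["p"],P),(p,S)):
    uv=proj(Q,W).astype(np.float32);im.append(cv2.remap(pp,uv[...,0],uv[...,1],cv2.INTER_CUBIC))
cv2.imwrite("pics/f.png",np.hstack(im)[:,:,::-1])
```

```text
plate [ 0.594  -0.0839  0.01  ] [0.1042 0.1487 0.1025 0.1481] [ -80.8 -171.4   98.8    9.2]
block [ 0.5893 -0.0849  0.055 ] [0.0664 0.0489 0.0647 0.0502] [ -81.4 -173.7   99.8    8.3]
slot [[ 0.59   -0.084   0.055 ]
 [ 0.5884 -0.0676  0.055 ]
 [ 0.5917 -0.1     0.055 ]]
```

View pics/f.png

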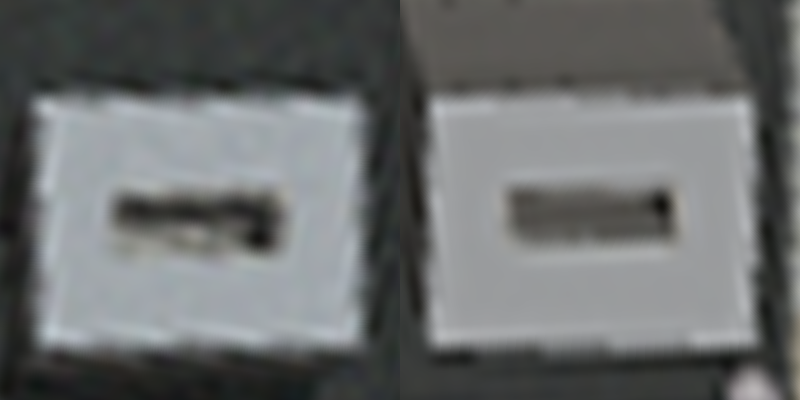

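Request:
{"api": "arm_command", "payload": {
  "deltas": [0.2,-0.006,0.025,0,0.15,0.2,0,0,0,0.16,0.2,0,0,0,0.16,0.2,0,0,0,0.16,0.2,0,0,0,0.16,0.2,0,0,0,0.16,0.2,0,0,0,0.16,0.2,0,0,0,0.16,0.2,0,0,0,0.153,0.2,0,0,0,0]
}}

```text
time: 9.62
position: [0.4998, -0.253, 0.2688]
tool_rot: [0.587, 0.809, 0.0, -0.002]
ft_force: [-1.1, -0.4, 0.3]
grip_width: 0.0521
grip_force: 0.0
```

Run:
```python
from h import *
go(.525,.142,.26,18)
```

```text
t 9.62 p [ 0.4998 -0.253   0.2688] yaw 18.09 total [0.3676 0.1466 0.0098] rows 8 each [0.0459 0.0183 0.0012]
roll 0.0016 rows 1
```

The rectified views agree: the block centre is about −4.2 mm in x, so the slot is near (0.590, −0.084), with yaw about 8.7°. Now I'm fetching the bar.

Request:
{"api": "arm_command", "payload": {
  "deltas": [0.2,0.025,0.01,0,0,0.2,0.045,0.018,0,0,0.2,0.055,0.022,0,0,0.2,0.055,0.022,0,0,0.2,0.055,0.022,0,0,0.2,0.055,0.022,0,0,0.2,0.045,0.018,0,0,0.2,0.025,0.0105,0,0,0.2,0.0045,0.002,0,0,0.2,0,0,0,0],
  "newtons": 5
}}

```text
time: 10.88
position: [0.5272, 0.1378, 0.2702]
tool_rot: [0.587, 0.809, -0.001, -0.0]
ft_force: [-0.5, -0.4, 0.4]
grip_width: 0.0522
grip_force: 0.0
```

Run:
```python
from h import *
go(.526,.1385,.105,18)
```

```text
t 10.88 p [0.5272 0.1378 0.2702] yaw 18.08 total [ 0.0011 -0.0006  0.1652] rows 4 each [ 0.0003 -0.0002  0.0413]
roll 0.0014 rows 1
```

Request:
{"api": "arm_command", "payload": {
  "deltas": [0.2,0,0,0.03,0,0.2,0,0,0.05,0,0.2,0,0,0.05,0,0.2,0,0,0.025,0,0.2,0,0,0.01,0,0.2,0,0,0,0]
}}

```text
time: 11.62
position: [0.5278, 0.1373, 0.1058]
tool_rot: [0.588, 0.809, -0.0, -0.0]
ft_force: [-0.2, 0.5, 0.5]
grip_width: 0.0523
grip_force: 0.0
```

Request:
{"api": "arm_command", "payload": {
  "deltas": [-1,0,0,0,0,-1,0,0,0,0,-1,0,0,0,0,-1,0,0,0,0,-1,0,0,0,0],
  "newtons": 5
}}

```text
time: 12.25
position: [0.5277, 0.1381, 0.1067]
tool_rot: [0.588, 0.809, 0.0, 0.0]
ft_force: [-1.7, -0.5, 5.4]
grip_width: 0.0303
grip_force: 5.0
```

Request:
{"api": "arm_command", "payload": {
  "deltas": [-1,0,0,-0.006,0,-1,0,0,-0.012,0,-1,0,0,-0.018,0,-1,0,0,-0.02,0,-1,0,0,-0.02,0,-1,0,0,-0.02,0,-1,0,0,-0.02,0,-1,0,0,-0.02,0,-1,0,0,-0.018,0,-1,0,0,-0.01,0,-1,0,0,0,0]
}}

```text
time: 13.62
position: [0.5279, 0.1382, 0.2706]
tool_rot: [0.588, 0.809, 0.0, 0.001]
ft_force: [-0.1, 0.0, -2.6]
grip_width: 0.0296
grip_force: 5.0
```

Run:
```python
from h import *
o=status.get_obs();print(o["position"],o["grip_width"],o["grip_force"])
p,d,S=cam("scene");u,v=proj(S,o["position"]).astype(int);print(u,v)
cv2.imwrite("pics/g.png",cv2.resize(p[v-50:v+50,u-60:u+60],None,fx=5,fy=5,interpolation=cv2.INTER_CUBIC)[:,:,::-1])
```

```text
[0.52786458 0.13822157 0.270638  ] 0.02962848843932165 5.000016209087335
264 142
```

View pics/g.png

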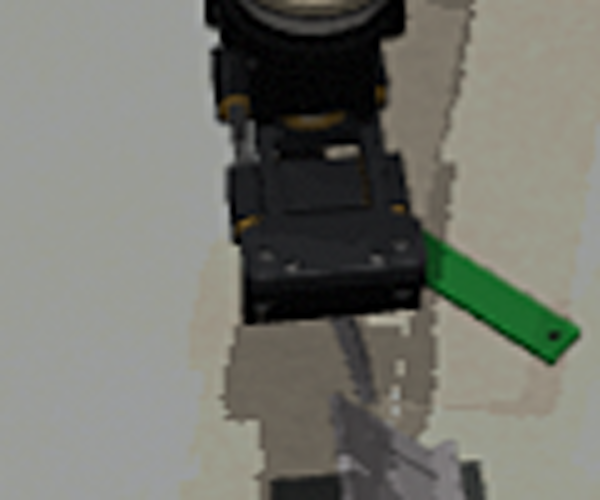

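The bar is held: its edge shows from crop (340,320) to (368,400), apparently a little tilted. I'm measuring the tilt from depth.

```bash
cat >> h.py <<'E'
def tilt(n="scene",zmin=.145):
    o=status.get_obs();t=o["position"];p,d,P=cam(n)
    from scipy.spatial.transform import Rotation as Ro
    R=Ro.from_quat(o["tool_rot"]).as_matrix()
    u,v=proj(P,t).astype(int);pts=[]
    for vv in range(max(v-20,0),min(v+80,384)):
        for uu in range(max(u-50,0),min(u+50,512)):
            if d[vv,uu]>0:
                X=w(P,uu,vv,d[vv,uu]);q=R.T@(X-t)   # tool frame
                if X[2]>zmin and .004<q[2]<.16 and abs(q[1])<.022 and abs(q[0])<.13: pts.append(np.r_[q,p[vv,uu].mean()])
    pts=np.array(pts);print(n,len(pts))
    for lo in np.arange(0,.15,.015):
        m=(pts[:,2]>=lo)&(pts[:,2]<lo+.015)
        if m.sum(): print("z%.3f n%d x med %.4f min %.4f max %.4f  y %.4f"%(pts[m,2].mean(),m.sum(),np.median(pts[m,0]),pts[m,0].min(),pts[m,0].max(),np.median(pts[m,1])))
    return pts
E
python3 - <<'E'
from h import *
a=tilt();tilt("top")
E
```

```text
scene 81
z0.039 n13 x med 0.0170 min 0.0146 max 0.0226  y 0.0154
z0.052 n14 x med 0.0222 min 0.0175 max 0.0259  y 0.0148
z0.067 n17 x med 0.0253 min 0.0202 max 0.0296  y 0.0143
z0.082 n20 x med 0.0292 min 0.0231 max 0.0332  y 0.0151
z0.098 n15 x med 0.0338 min 0.0285 max 0.0366  y 0.0140
z0.106 n2 x med 0.0327 min 0.0315 max 0.0339  y 0.0153
top 0Traceback (most recent call last):
  File "<stdin>", line 2, in <module>
  File "h.py", line 38, in tilt
    m=(pts[:,2]>=lo)&(pts[:,2]<lo+.015)
       ~~~^^^^^
IndexError: too many indices for array: array is 1-dimensional, but 2 were indexed
```

The tilt is about 16°, with the foot towards tool +x. I'll straighten the bar against the fixed block's +x side. First I'll grip firmer, turn to the jig's yaw, and travel.

Request:
{"api": "arm_command", "payload": {
  "deltas": [-1,0,0,0,0,-1,0,0,0,-0.07,-1,0,0,0,-0.14,-1,0,0,0,-0.16,-1,0,0,0,-0.16,-1,0,0,0,-0.16,-1,0,0,0,-0.16,-1,0,0,0,-0.16,-1,0,0,0,-0.16,-1,0,0,0,-0.14,-1,0,0,0,-0.098,-1,0,0,0,0],
  "newtons": 15
}}

```text
time: 15.28
position: [0.5274, 0.1382, 0.2695]
tool_rot: [-0.075, 0.997, 0.0, -0.0]
ft_force: [0.1, -0.0, -3.3]
grip_width: 0.03
grip_force: 15.0
```

Run:
```python
from h import *
go(.668,-.0725,.271,98.7)
```

```text
t 15.28 p [0.5274 0.1382 0.2695] yaw 98.59 total [-0.1075 -0.2293 -0.0016] rows 5 each [-0.0215 -0.0459 -0.0003]
roll -0.0019 rows 1
```

Request:
{"api": "arm_command", "payload": {
  "deltas": [-1,-0.006,-0.013,0,-0.002,-1,-0.012,-0.026,0,0,-1,-0.018,-0.038,0,0,-1,-0.018,-0.038,0,0,-1,-0.018,-0.038,0,0,-1,-0.018,-0.038,0,0,-1,-0.012,-0.026,0,0,-1,-0.0055,-0.0123,0,0,-1,0,0,0,0]
}}

```text
time: 16.4
position: [0.6688, -0.0729, 0.2694]
tool_rot: [-0.076, 0.997, 0.0, -0.0]
ft_force: [-0.7, 0.3, -2.4]
grip_width: 0.0296
grip_force: 15.0
```

Run:
```python
from h import *
go(.668,-.0725,.135,98.7)
a=tilt()
```

```text
t 16.4 p [ 0.6688 -0.0729  0.2694] yaw 98.68 total [0.0007 0.0004 0.1344] rows 3 each [0.0002 0.0001 0.0448]
roll -0.0004 rows 1
scene 189
z0.010 n17 x med 0.0053 min 0.0032 max 0.0067  y -0.0053
z0.023 n21 x med 0.0082 min 0.0068 max 0.0107  y -0.0038
z0.037 n27 x med 0.0117 min 0.0092 max 0.0199  y 0.0009
z0.052 n34 x med 0.0151 min 0.0127 max 0.0194  y 0.0044
z0.067 n29 x med 0.0185 min 0.0172 max 0.0250  y 0.0006
z0.082 n27 x med 0.0226 min 0.0203 max 0.0262  y 0.0041
z0.097 n29 x med 0.0259 min 0.0235 max 0.0319  y 0.0018
z0.106 n5 x med 0.0278 min 0.0276 max 0.0357  y -0.0083
```

Request:
{"api": "arm_command", "payload": {
  "deltas": [-1,0,0,0.015,0,-1,0,0,0.03,0,-1,0,0,0.036,0,-1,0,0,0.03,0,-1,0,0,0.015,0,-1,0,0,0.005,0,-1,0,0,0,0]
}}

```text
time: 17.32
position: [0.6693, -0.0719, 0.1396]
tool_rot: [-0.077, 0.997, -0.0, 0.001]
ft_force: [1.0, 0.5, -2.0]
grip_width: 0.0295
grip_force: 15.0
```

Request:
{"api": "arm_command", "payload": {
  "deltas": [-1,0.01,0,0,0,-1,0.01,0,0,0,-1,0.007,0,0,0,-1,0.005,0,0,0,-1,0.004,0,0,0,-1,0.003,0,0,0,-1,0.003,0,0,0,-1,0,0,0,0]
}}

```text
time: 18.32
position: [0.6271, -0.0785, 0.1389]
tool_rot: [-0.077, 0.997, -0.0, -0.0]
ft_force: [0.5, -0.2, -2.9]
grip_width: 0.0299
grip_force: 15.0
```

Run:
```python
from h import *
p=status.get_obs()["position"];t=np.radians(8.7);print("jig x",(p-[.5945,-.084,0])@[np.cos(t),np.sin(t),0])
a=tilt(zmin=.035)
```

```text
jig x 0.0330406922432606
scene 309
z0.009 n24 x med 0.0009 min -0.0019 max 0.0050  y -0.0023
z0.023 n29 x med 0.0016 min -0.0010 max 0.0043  y -0.0002
z0.037 n34 x med 0.0021 min 0.0001 max 0.0093  y 0.0039
z0.052 n33 x med 0.0029 min -0.0007 max 0.0088  y -0.0003
z0.066 n32 x med 0.0033 min 0.0006 max 0.0102  y 0.0041
z0.084 n105 x med 0.0248 min 0.0022 max 0.0622  y 0.0132
z0.096 n52 x med 0.0065 min 0.0006 max 0.0449  y 0.0074
```

Request:
{"api": "arm_command", "payload": {
  "deltas": [-1,0.002,0,0,0,-1,0.002,0,0,0,-1,0.0015,0,0,0,-1,0,0,0,0]
}}

```text
time: 18.88
position: [0.6218, -0.0793, 0.139]
tool_rot: [-0.076, 0.997, 0.0, 0.0]
ft_force: [1.8, -0.6, -2.5]
grip_width: 0.0299
grip_force: 15.0
```

Run:
```python
from h import *
p=status.get_obs()["position"];t=np.radians(8.7);print("jig x",(p-[.5945,-.084,0])@[np.cos(t),np.sin(t),0])
a=tilt(zmin=.06);m=(a[:,2]<.075)&(abs(a[:,0])<.01);print(np.polyfit(a[m,2],a[m,0],1))
```

```text
jig x 0.027730588751505213
scene 173
z0.009 n24 x med -0.0006 min -0.0021 max 0.0019  y 0.0007
z0.022 n32 x med -0.0001 min -0.0015 max 0.0024  y 0.0004
z0.037 n39 x med -0.0001 min -0.0020 max 0.0062  y 0.0024
z0.052 n38 x med -0.0002 min -0.0022 max 0.0066  y 0.0021
z0.067 n35 x med -0.0003 min -0.0030 max 0.0041  y 0.0035
z0.077 n5 x med 0.0002 min -0.0006 max 0.0009  y 0.0056
[ 0.00225388 -0.00015203]
```

The bar is upright, within 0.1°, and flush with the block's face. The slot centre is therefore 29 mm further along tool +x. I'm backing off 2 mm, lifting, and shifting over.

Request:
{"api": "arm_command", "payload": {
  "deltas": [-1,-0.002,0,0,0,-1,-0.001,0,0,0,-1,0,0,-0.01,0,-1,0,0,-0.02,0,-1,0,0,-0.015,0,-1,0,0,-0.005,0,-1,0.006,0,0,0,-1,0.01,0,0,0,-1,0.01,0,0,0,-1,0.006,0,0,0,-1,0,0,0,0,-1,0,0,0,0]
}}

```text
time: 20.42
position: [0.5936, -0.0838, 0.1891]
tool_rot: [-0.076, 0.997, -0.0, 0.0]
ft_force: [0.1, -0.6, -1.7]
grip_width: 0.0297
grip_force: 15.0
```

Run:
```python
from h import *
p=status.get_obs()["position"];t=np.radians(8.7);d=p-[.5945,-.084,0];print("jig x,y",d@[np.cos(t),np.sin(t),0],d@[-np.sin(t),np.cos(t),0]);go(.5902,-.0837,.15,98.7)
a=tilt(zmin=.07);m=(abs(a[:,0])<.015);print(np.polyfit(a[m,2],a[m,0],1))
```

```text
jig x,y -0.0008929408412780468 0.000311385209592331
t 20.43 p [ 0.5936 -0.0838  0.1891] yaw 98.77 total [0.0033 0.0006 0.0391] rows 1 each [0.0033 0.0006 0.0391]
roll 0.0012 rows 1
scene 274
z0.009 n26 x med 0.0000 min -0.0024 max 0.0024  y -0.0001
z0.022 n38 x med 0.0007 min -0.0023 max 0.0028  y 0.0009
z0.038 n42 x med 0.0007 min -0.0011 max 0.0093  y 0.0028
z0.052 n39 x med 0.0009 min -0.0017 max 0.0059  y 0.0011
z0.068 n40 x med 0.0009 min -0.0012 max 0.0062  y 0.0012
z0.082 n37 x med 0.0007 min -0.0018 max 0.0059  y 0.0031
z0.098 n42 x med 0.0006 min -0.0019 max 0.0086  y 0.0011
z0.109 n10 x med 0.0010 min -0.0008 max 0.0031  y 0.0013
[0.00697708 0.0004401 ]
```

Request:
{"api": "arm_command", "payload": {
  "deltas": [-1,0,0.0004,0.008,0,-1,0,0,0.008,0,-1,0,0,0.004,0,-1,0,0,0.003,0,-1,0,0,0.003,0,-1,0,0,0.003,0,-1,0,0,0.003,0,-1,0,0,0,0]
}}

```text
time: 21.48
position: [0.593, -0.0832, 0.1567]
tool_rot: [-0.077, 0.997, 0.0, -0.0]
ft_force: [0.5, -0.3, -3.0]
grip_width: 0.0296
grip_force: 15.0
```

Request:
{"api": "arm_command", "payload": {
  "deltas": [-1,0,0,0.003,0,-1,0,0,0.003,0,-1,0,0,0.003,0,-1,0,0,0.003,0,-1,0,0,0,0]
}}

```text
time: 22.1
position: [0.593, -0.0833, 0.1446]
tool_rot: [-0.077, 0.997, 0.0, -0.0]
ft_force: [0.4, 1.5, -3.1]
grip_width: 0.03
grip_force: 15.0
```

Request:
{"api": "arm_command", "payload": {
  "deltas": [-1,0,0,0.003,0,-1,0,0,0.003,0,-1,0,0,0.002,0,-1,0,0,0.002,0,-1,0,0,0,0]
}}

```text
time: 22.72
position: [0.593, -0.0833, 0.1348]
tool_rot: [-0.077, 0.997, 0.0, -0.0]
ft_force: [-0.3, -0.4, -2.6]
grip_width: 0.0298
grip_force: 15.0
```

Going in freely. I'll continue to the floor in small steps.

Request:
{"api": "arm_command", "payload": {
  "deltas": [-1,0,0,0.0015,0,-1,0,0,0.0015,0,-1,0,0,0.001,0,-1,0,0,0.001,0,-1,0,0,0,0]
}}

```text
time: 23.35
position: [0.5931, -0.0833, 0.1298]
tool_rot: [-0.077, 0.997, 0.0, -0.0]
ft_force: [-0.2, -0.2, -2.7]
grip_width: 0.0298
grip_force: 15.0
```

Request:
{"api": "arm_command", "payload": {
  "deltas": [-1,0,0,0.001,0,-1,0,0,0.001,0,-1,0,0,0.001,0,-1,0,0,0,0]
}}

```text
time: 23.85
position: [0.5946, -0.0834, 0.1295]
tool_rot: [-0.076, 0.997, -0.0, 0.002]
ft_force: [-1.1, 0.8, 8.9]
grip_width: 0.0299
grip_force: 15.0
```

Request:
{"api": "arm_command", "payload": {
  "deltas": [-1,0,0,0.001,0,-1,0,0,0.001,0,-1,0,0,0,0]
}}

```text
time: 24.22
position: [0.5963, -0.0836, 0.1292]
tool_rot: [-0.076, 0.997, -0.001, 0.004]
ft_force: [-1.4, 1.4, 16.4]
grip_width: 0.0297
grip_force: 15.0
```

Contact at TCP z = 0.1295 matches the floor. I'm easing the pressure, releasing, retreating upward and checking the bar's top height.

Request:
{"api": "arm_command", "payload": {
  "deltas": [-1,0,0,-0.0015,0,-0.25,0,0,0,0,-0.2,0,0,0,0,-0.1,0,0,0,0,0,0,0,0,0,0,0,0,-0.02,0,0,0,0,-0.04,0,0,0,0,-0.05,0,0,-0.03,0,-0.03,0,0,-0.055,0,0,0,0,-0.055,0,0,0,0,-0.03,0,0,0]
}}

```text
time: 25.72
position: [0.7632, -0.0568, 0.2657]
tool_rot: [-0.077, 0.997, 0.0, 0.0]
ft_force: [0.8, -0.2, -0.5]
grip_width: 0.0433
grip_force: 0.0
```

Request:
{"api": "arm_command", "payload": {
  "deltas": [0,0,-0.05,0,0,0,0,-0.05,0,0,0,0,-0.03,0,0,0,0,0,0,0]
}}

```text
time: 26.22
position: [0.7806, -0.1891, 0.2651]
tool_rot: [-0.075, 0.997, -0.0, -0.001]
ft_force: [0.3, -0.0, -0.7]
grip_width: 0.0436
grip_force: 0.0
```

Run:
```python
from h import *
p,d,P=cam("top");ps,ds,S=cam("scene")
c=np.array([.5902,-.0837,0]);t=np.radians(8.7);E=np.array([[np.cos(t),np.sin(t),0],[-np.sin(t),np.cos(t),0],[0,0,1]])
for n,D,Q in(("top",d,P),("scene",ds,S)):
    u,v=proj(Q,c+[0,0,.11]).astype(int)
    X=np.array([E@(w(Q,a,b,D[b,a])-c) for b in range(v-45,v+45) for a in range(u-45,u+45) if D[b,a]>0])
    m=(abs(X[:,0])<.03)&(abs(X[:,1])<.03)&(X[:,2]<.2)
    for lo in np.arange(.06,.18,.02):
        k=m&(X[:,2]>lo)&(X[:,2]<lo+.02)
        if k.sum(): print(n,lo.round(2),k.sum(),np.median(X[k],0).round(4))
    print("max z",np.sort(X[m,2])[-6:].round(4))
g=[cv2.resize(a,(400,400),interpolation=cv2.INTER_CUBIC) for a in(p[140:240,290:390],ps[130:250,130:250])]
cv2.imwrite("pics/h.png",np.hstack(g)[:,:,::-1])
```

```text
top 0.14 9 [ 0.0011 -0.0062  0.1584]
top 0.16 4 [-0.0007 -0.005   0.1618]
max z [0.1592 0.1599 0.161  0.161  0.1626 0.1654]
scene 0.06 44 [0.003  0.0015 0.07  ]
scene 0.08 48 [0.0031 0.0028 0.0906]
scene 0.1 50 [0.0031 0.0013 0.111 ]
scene 0.12 55 [0.0034 0.002  0.1309]
scene 0.14 69 [0.0026 0.0006 0.153 ]
scene 0.16 12 [0.002  0.0021 0.1608]
max z [0.1609 0.1611 0.1613 0.1613 0.1613 0.1633]
```

View pics/h.png

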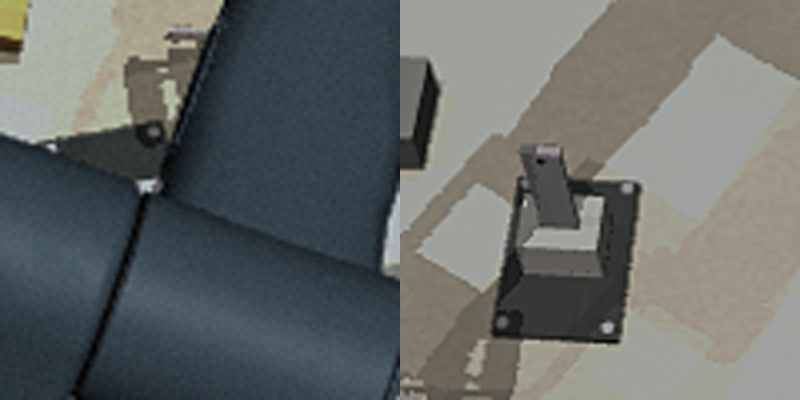

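The bar stands upright in the slot with its hole up at right-half (541,160). Its top is at z ≈ 0.160, so it is fully home, and the robot is clear. I'm handing in.

```bash
python3 -c "
from rig import order
print(order.hand_in())"
```

```text
the job is handed in; nothing more can be done
None
```

The job is handed in at about 26 s: the cover stands upright on the bench, and the wide bar stands drilled end up on the slot's floor (top at about 160 mm), with the robot clear of everything.

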